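# Return the straight couplings to their stock trays

### The job

Three straight pipe couplings (plain open tubes: one small, one medium, one large) stand loose on the bench among other fittings. Put each one back in the stock tray that already holds a coupling of its size, standing upright on the floor of the tray's empty cell. Leave the elbow, the tee and the end cap where they are.

Things in the scene. Friction and masses are not known exactly. Their poses are not given: they have to be found in the camera images.
- coupling_small: the small straight coupling: a loose, upright, plain grey plastic tube open at both ends, 33 mm outside diameter, 44 mm high, wall 4 mm, under 0.2 kg; origin at the centre of its underside, z up along its axis
- tray_small: fixed low cardboard tray holding a fixed small coupling (33 mm across, its top 47 mm above the bench); outside 116 (x) by 182 (y) mm, walls 3 mm thick, 32 high, floor 3 mm thick; a 4 mm divider, 30 high, makes two cells, each 110 (x) by 86 (y) mm: that centred at y = +45 mm holds the coupling, that at y = -45 mm is empty; origin: centre of the underside
- coupling_medium: the medium straight coupling: a loose, upright, plain grey plastic tube open at both ends, 43 mm outside diameter, 53 mm high, wall 4 mm, under 0.2 kg; origin at the centre of its underside, z up along its axis
- tray_medium: fixed low cardboard tray holding a fixed medium coupling (43 mm across, its top 56 mm above the bench); outside 116 (x) by 182 (y) mm, walls 3 mm thick, 32 high, floor 3 mm thick; a 4 mm divider, 30 high, makes two cells, each 110 (x) by 86 (y) mm: that centred at y = +45 mm holds the coupling, that at y = -45 mm is empty; origin: centre of the underside
- coupling_large: the large straight coupling: a loose, upright, plain grey plastic tube open at both ends, 56 mm outside diameter, 66 mm high, wall 4 mm, under 0.2 kg; origin at the centre of its underside, z up along its axis
- tray_large: fixed low cardboard tray holding a fixed large coupling (56 mm across, its top 69 mm above the bench); outside 116 (x) by 182 (y) mm, walls 3 mm thick, 32 high, floor 3 mm thick; a 4 mm divider, 30 high, makes two cells, each 110 (x) by 86 (y) mm: that centred at y = +45 mm holds the coupling, that at y = -45 mm is empty; origin: centre of the underside
- elbow: a 90 degree grey plastic elbow lying flat: two sockets of 36 mm diameter, each ending 24 mm from the origin along x and along y, 36 mm high; origin on its underside, 12 mm in x and y from the crossing of the two axes; loose; not a coupling: it stays where it is
- tee: a grey plastic tee lying flat: three sockets of 36 mm diameter, the run along y 68 mm long, the branch ending 28 mm from the origin along +x; origin on its underside, 8 mm from the run's axis; loose; not a coupling: it stays where it is
- cap: a grey plastic end cap, 48 mm in diameter, 36 mm high, with a closed, slightly domed top; origin at the centre of its underside; loose; not a coupling: it stays where it is
There are look-alikes about, which are no part of the job. What is shaped like the coupling_medium but blue or green is not meant.

How it is judged:
By the outcome, as a careful person would: the job done as asked, in the order asked, and still so for the second after the job is handed in, with the robot touching nothing.
It also fails if it takes over 80 s, if anything falls off the work surface, if the arm or the gripper's body presses on something with over 40 N, if the wrist force passes 120 N, or if a joint passes its speed limit or range.

### The arm

A 6-joint arm with a two-finger parallel gripper is mounted at the origin on the work surface. World frame = base frame: x ahead of the robot, y to its left, z up, the work surface at z = 0. Lengths are in m, angles in degrees, forces in N, time in s.
With the tool pointing down it reaches from about 0.375 to 0.75 m from the base axis. Payload 9 kg.
Tool frame: the origin (TCP) lies at the very end of the fingers, on their centre line; the grasp point (between the pads) lies 19 mm behind it (arm.tcp_to_grasp is the z of the grasp point in the tool frame, in m); z points along the fingers, y is the line along which they close (so a half turn about z gives the same grasp; the last joint's range is limited). The gripper opens to 85 mm and grips with 20 to 120 N. Pads are 22 mm wide; open, the fingers measure 114 mm over their backs; the gripper's body (76 mm by 85 mm) begins 54 mm behind the grasp point. The pads swing forward as they close: fully open they stand 13 mm farther back than shut.
Start: joints at [-82.202, 5.964, 5.575, 89.605, 0, 77.527], TCP at [0.208, -0.563, 0.199] pointing down, gripper open.
Joint ranges: [-171.21, 171.21], [-48.23, 106.86], [-62.78, 66.21], [-105.2, 120.99], [-86.42, 89.51], [-180, 180]. Speed limits (degrees/s): [127.2, 127.2, 147.25, 180, 180, 180].

### API

Orientations are given as [roll, pitch, yaw] about the fixed x, y, z axes, in that order (R = Rz(yaw) Ry(pitch) Rx(roll)).
In Python, from workcell import status, viewer, workorder, arm gives the robot as it stands. The module is installed in compiled form; this text tells all that it offers.
- The arm moves only by the tool send_rows, never from a script. Its argument "deltas" is one flat list of numbers, 7 for each row, row after row: the shift along the tool's x, y, z in units of 0.2 m (1.0 is 0.2 m), then the turn, a rotation vector about the tool's x, y, z in units of pi/2 rad (1.0 is pi/2 rad), then the opening, from -1 (shut) to 1 (fully open). A call has 1 to 8 rows; each row is the pose to reach, as a shift and turn from the pose commanded when the call began, along the tool's axes at that moment; what a row does not reach only later rows make up. A row lasts 1/12 s, in which the tool goes at most 41.7 mm and 7.16 degrees, less where a joint would pass 70% of its speed; a pose out of reach is approached as far as the arm can. A call with a number of a shift or a turn outside -1 to 1 is refused whole. A call with a gripper value outside its range is refused whole. The fingers move at their own pace and stop on an object; the grip force is fixed at half the most. Time passes only in rows, so rows that repeat a pose let the fingers close. It gives the time, the measured TCP pose, the force, the opening and the grip force at its end, in the units of the state.
- status.sense(): the state, without advancing time (a new reading comes with each control period).
- viewer.capture(name): name is "side" or "top" or "wrist"; returns a dict with "img" (384x512x3 uint8, red, green, blue), "camera_matrix" (3x3 intrinsics, pixels), "rvec" (rotation vector, rad) and "tvec" (3), from world to camera coordinates, as OpenCV has them. Camera axes: x right, y down, z forward; pixel columns grow to the right and rows downward; lengths in m; the calibration is good to about 2 mm. A picture is of the moment at which its call begins. There is no depth.
- workorder.hand_in(): hands the job in; it is judged then, once.
The state is a dict: "t": time; "joint_pos": joint angles; "qd": joint speeds; "joint_efforts": joint torques, N m; "ee_pos": TCP position; "eef_rot": TCP orientation; "contact_force": force on the tool from outside, world axes, zero at the start; "moment": the same for the moment, N m; "grip_width": finger opening in m; "finger_force": force on a finger pad.
Only numpy, scipy, OpenCV 4.12 (cv2) and the standard library are available. Lean on these libraries where they do the work, as an engineer would, in place of code of your own. Each camera call takes 0.05 s, during which the arm holds its last target. There are 200 camera calls.

## Working session

There is one attempt and no reset: what is moved stays moved. The work goes in short steps, Python scripts to look and compute and a tool call to move; the robot and the scene stay as the last step left them, time stands still between calls to the robot, and variables do not carry over. Pictures are saved under pics/ and viewed, at most 17 in all, crops included, and the job is handed in when it is done.

Besides the shell and the picture viewer there is one more tool, called after "Call:" by a JSON object that holds its "op" and its "data", one argument or row to a line. send_rows: Moves the arm, as the interface text tells. Shifts and turns lie within -1 to 1; 1 stands for 0.2 m of shift or pi/2 rad of turn. Its arguments: {"type":"object","properties":{"deltas":{"type":"array"}},"required":["deltas"]}

```bash
mkdir -p pics; cat > h.py <<'E'
import numpy as np,cv2
from workcell import status,viewer,workorder,arm
from scipy.spatial.transform import Rotation as Ro
def cap(n,f):
    c=viewer.capture(n); cv2.imwrite(f'pics/{f}.png',c['img'][:,:,::-1]); np.savez(f'pics/{f}.npz',**c); return c
def pt(c,u,v,z):
    R=cv2.Rodrigues(np.array(c['rvec'],float))[0]; t=np.array(c['tvec'],float).ravel()
    d=R.T@np.linalg.inv(c['camera_matrix'])@[u,v,1]; o=-R.T@t
    return o+d*(z-o[2])/d[2]
def proj(c,P): return cv2.projectPoints(np.array(P,float).reshape(-1,3),np.array(c['rvec'],float),np.array(c['tvec'],float),np.array(c['camera_matrix'],float),None)[0].reshape(-1,2)
E
python3 - <<'E'
from h import *
a=cap('top','top');b=cap('side','side');
for c in(a,b):
    R=cv2.Rodrigues(np.array(c['rvec'],float))[0]; print((-R.T@np.array(c['tvec']).ravel()).round(3),c['camera_matrix'][0][0])
print(status.sense(),arm.tcp_to_grasp)
for n in('top','side'):
    i=cv2.imread(f'pics/{n}.png'); cv2.imwrite(f'pics/{n}2.png',cv2.resize(i,(800,600),interpolation=cv2.INTER_CUBIC))
E
```

```text
[0.454 0.013 1.042] 399.5428236131299
[0.262 0.703 0.602] 365.5239089025451
{'t': 0.1, 'joint_pos': array([-8.22030701e+01,  5.99587220e+00,  5.53145531e+00,  8.96053854e+01,
        6.05254074e-04,  7.75266632e+01]), 'qd': array([-0.09861338, -0.14543546,  0.14670907,  0.04091908,  0.08948001,
       -0.06095667]), 'joint_efforts': array([ 5.70621502e-03, -5.58207393e+01,  5.04719925e+01,  1.29397202e-02,
       -2.17996303e-04, -1.35147019e-05]), 'ee_pos': array([ 0.20783362, -0.56248915,  0.19799264]), 'eef_rot': array([-1.79931976e+02, -1.56672224e-02,  2.02702570e+01]), 'contact_force': array([ 0.03619862,  0.64398849, -0.50031398]), 'moment': array([ 0.02382178,  0.01115552, -0.03176748]), 'finger_force': 0.0, 'grip_width': 0.08492254039227443} -0.0187
```

View pics/top2.png

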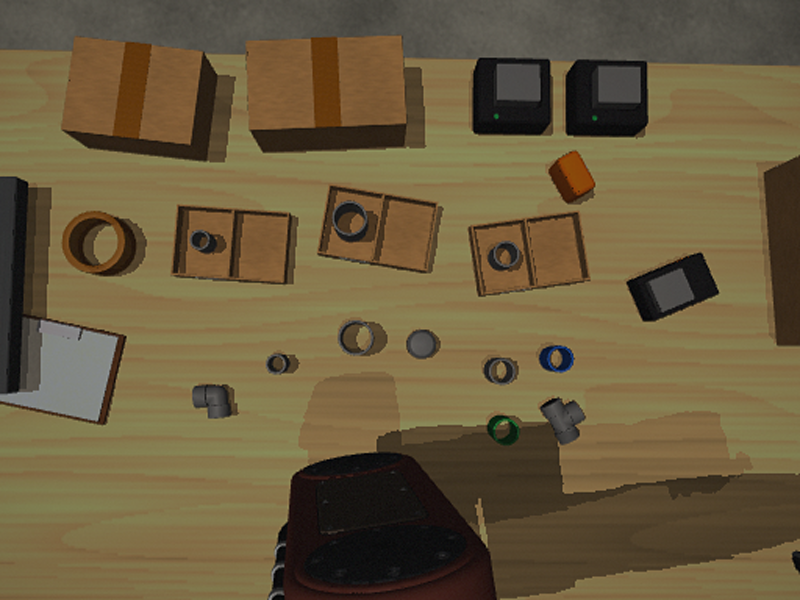

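View pics/side2.png

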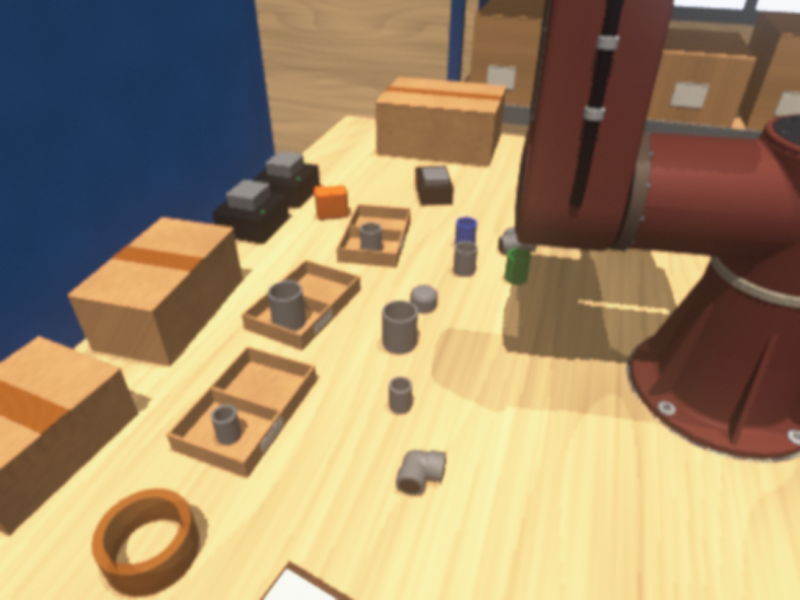

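The top view (800x600) shows these candidates:
- **Loose grey tubes:** small at (279,363), large at (357,338), medium at (500,370).
- **Not meant:** the blue (557,358) and green (503,431) tubes, by colour. The cap (422,344), elbow (212,401) and tee (563,420) are not couplings.
- **Trays:** small centred at (233,245), large at (380,228), medium at (530,253).

In the side view the arm hides part of the right-hand group. I'll confirm in enlarged crops.

```bash
python3 - <<'E'
from h import *
i=cv2.imread('pics/top.png')
a=i[200:300,150:390]; b=i[115:195,105:385]
cv2.imwrite('pics/ca.png',cv2.resize(a,None,fx=3.3333,fy=3.3333,interpolation=cv2.INTER_CUBIC))
cv2.imwrite('pics/cb.png',cv2.resize(b,None,fx=2.857142,fy=2.857142,interpolation=cv2.INTER_CUBIC))
E
```

```text
(no output)
```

View pics/ca.png

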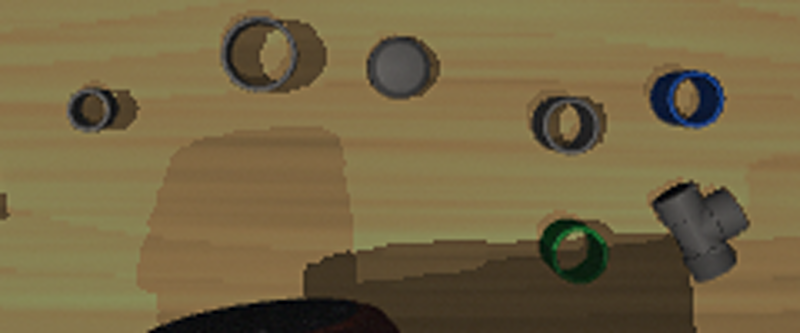

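View pics/cb.png

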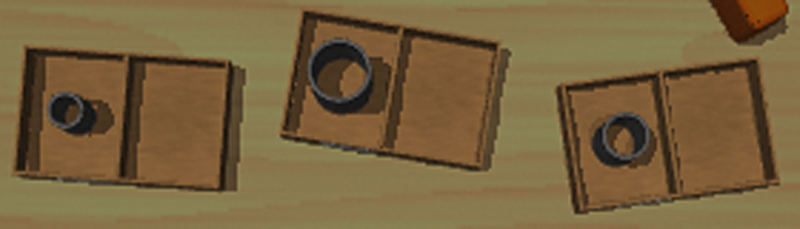

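The crops confirm it. In the couplings crop the top rings are small (91,109), large (260,54) and medium (572,125), and their widths of 44, 76 and 58 px match 33, 56 and 43 mm. All three are plain grey and open. Each empty tray cell is on the right (-y).

```bash
cat > m.py <<'E'
from h import *
c=dict(np.load('pics/top.npz'))
C={}
for n,u,v,h in(('small',91,109,.044),('large',260.5,54,.066),('medium',572,125,.053)):
    C[n]=pt(c,150+(u+.5)/3.3333-.5,200+(v+.5)/3.3333-.5,h)[:2]
T={}
for n,q in(('small',[(26,47),(231,62),(224,190),(15,177)]),('large',[(305,12),(503,43),(486,169),(282,138)]),('medium',[(558,87),(759,60),(777,184),(577,212)])):
    P=np.array([pt(c,105+(u+.5)/2.857-.5,115+(v+.5)/2.857-.5,.032)[:2] for u,v in q])
    m=P.mean(0); y=(P[0]-P[1]+P[3]-P[2]);y/=np.linalg.norm(y); T[n]=(m-.045*y,np.degrees(np.arctan2(-y[0],y[1])))
    if __name__=='__main__':
        f,d=m+.045*y,np.linalg.norm(P-np.roll(P,-1,0),axis=1)
        print(n,'C',C[n].round(4),'cell',T[n][0].round(4),'yaw',T[n][1].round(1),'sides',d.round(3),'r',np.linalg.norm(T[n][0]).round(3),'fixed',f.round(3))
        hh=dict(small=.047,medium=.056,large=.069)[n]
        print(' fixed px crop',((proj(c,[*f,hh])[0]-[105,115])*2.857).round())
E
cat > go.py <<'E'
# usage: go.py x y z yaw -> shift/turn in tool units
import sys;from h import *
s=status.sense();x,y,z,yaw=map(float,sys.argv[1:])
R=Ro.from_euler('xyz',s['eef_rot'],degrees=True);G=Ro.from_euler('xyz',[180,0,yaw],degrees=True)
print((R.inv().apply(np.array([x,y,z])-s['ee_pos'])/.2).round(3),((R.inv()*G).as_rotvec()/(np.pi/2)).round(3))
E
python3 m.py; python3 go.py .45 -.13 .2 90
```

```text
small C [0.4298 0.1758] cell [0.6183 0.2093] yaw -3.1 sides [0.182 0.115 0.184 0.116] r 0.653 fixed [0.623 0.299]
 fixed px crop [ 67. 111.]
large C [0.4715 0.0497] cell [ 0.6434 -0.029 ] yaw -8.0 sides [0.179 0.115 0.183 0.115] r 0.644 fixed [0.656 0.06 ]
 fixed px crop [341.  73.]
medium C [ 0.4213 -0.1816] cell [ 0.6191 -0.2748] yaw 8.6 sides [0.184 0.113 0.182 0.114] r 0.677 fixed [ 0.606 -0.186]
 fixed px crop [623. 137.]
[ 1.885 -1.609 -0.008] [-0.001 -0.001 -0.775]
```

```bash
python3 go.py .4213 -.1816 .16 98.6
```

```text
[ 1.661 -1.416  0.192] [-0.001 -0.001 -0.87 ]
```

Call:
{"op": "send_rows", "data": {
  "deltas": [0.16,-0.14,0,0,0,-0.08,1,0.32,-0.28,0,0,0,-0.16,1,0.48,-0.42,0,0,0,-0.24,1,0.64,-0.56,0,0,0,-0.32,1,0.78,-0.68,0,0,0,-0.4,1,0.9,-0.78,0,0,0,-0.46,1,0.96,-0.84,0,0,0,-0.5,0.6,0.96,-0.84,0,0,0,-0.5,0.6]
}}

```text
t: 0.77
ee_pos: [0.3311, -0.3358, 0.1989]
eef_rot: [180.0, -0.0, 65.7]
contact_force: [0.4, -0.4, -0.3]
grip_width: 0.0686
finger_force: 0.0
```

```bash
python3 go.py .4213 -.1816 .16 98.6
```

```text
[0.888 0.093 0.195] [ 0.    -0.    -0.366]
```

Call:
{"op": "send_rows", "data": {
  "deltas": [0.15,0.02,0.03,0,0,-0.07,0.6,0.3,0.03,0.07,0,0,-0.14,0.6,0.46,0.05,0.1,0,0,-0.21,0.6,0.62,0.065,0.14,0,0,-0.28,0.6,0.78,0.08,0.17,0,0,-0.34,0.6,0.888,0.093,0.195,0,0,-0.366,0.6,0.888,0.093,0.195,0,0,-0.366,0.6,0.888,0.093,0.195,0,0,-0.366,0.6]
}}

```text
t: 1.43
ee_pos: [0.421, -0.1848, 0.1592]
eef_rot: [-180.0, -0.0, 98.2]
contact_force: [0.1, 0.0, 0.3]
grip_width: 0.0683
finger_force: 0.0
```

```bash
python3 - <<'E'
from h import *
c=cap('wrist','w1'); i=cv2.imread('pics/w1.png'); p=proj(c,[.4213,-.1816,.053])[0]; print(p)
cv2.drawMarker(i,tuple(p.astype(int).tolist()),(0,0,255),0,10,1)
cv2.imwrite('pics/w1b.png',i)
E
python3 go.py .4213 -.1816 .016 98.6
```

```text
[258.03546856 172.3578667 ]
[0.02  0.006 0.717] [-0.     0.    -0.005]
```

View pics/w1b.png

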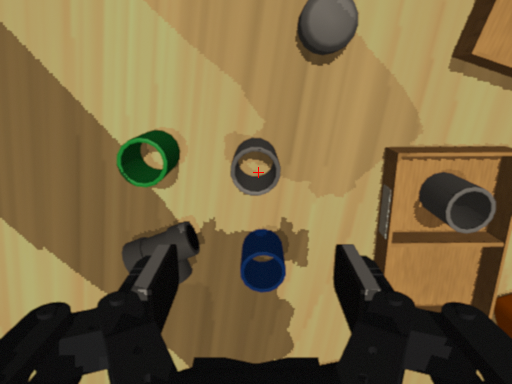

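The loose medium ring is at (255,170) in the wrist view and I predicted (258,172), so they agree to about 2.5 mm. The fingers straddle it in x, clear of the green and blue tubes. Now descend and grip.

Call:
{"op": "send_rows", "data": {
  "deltas": [0.018,0,0.14,0,0,0,0.6,0.018,0,0.28,0,0,0,0.6,0.018,0,0.42,0,0,0,0.6,0.018,0,0.56,0,0,0,0.6,0.018,0,0.67,0,0,0,0.6,0.018,0,0.725,0,0,0,0.6,0.018,0,0.725,0,0,0,0.6,0.018,0,0.725,0,0,0,0.2]
}}

```text
t: 2.15
ee_pos: [0.4203, -0.1825, 0.0153]
eef_rot: [-180.0, 0.0, 98.1]
contact_force: [-0.0, -0.6, 0.7]
grip_width: 0.0576
finger_force: 0.0
```

Call:
{"op": "send_rows", "data": {
  "deltas": [0,0,0,0,0,0,-0.1,0,0,0,0,0,0,-0.2,0,0,0,0,0,0,-0.4,0,0,0,0,0,0,-0.4,0,0,0,0,0,0,-0.4]
}}

```text
t: 2.57
ee_pos: [0.4214, -0.1831, 0.0173]
eef_rot: [179.9, 0.2, 98.2]
contact_force: [-3.8, -0.7, 7.8]
grip_width: 0.038
finger_force: 59.2
```

The width reads 38 mm where I expected 43, so I'll look before lifting.

```bash
python3 - <<'E'
from h import *
s=status.sense();print(s['grip_width'],s['finger_force'],s['contact_force'],s['ee_pos'])
c=cap('wrist','w2');d=cap('side','s2'); a=cv2.imread('pics/w2.png')
b=cv2.imread('pics/s2.png');p=proj(d,[.42,-.18,.03])[0].astype(int);print(p)
b=cv2.resize(b[max(0,p[1]-50):p[1]+50,p[0]-50:p[0]+50],(384,384),interpolation=cv2.INTER_CUBIC)
cv2.imwrite('pics/w2b.png',cv2.resize(np.hstack([a,b]),(800,343)))
E
```

```text
0.03795245058497334 59.20916427858174 [-3.76472943 -0.74686719  7.81094511] [ 0.42144893 -0.18307056  0.01727427]
[296 165]
```

View pics/w2b.png

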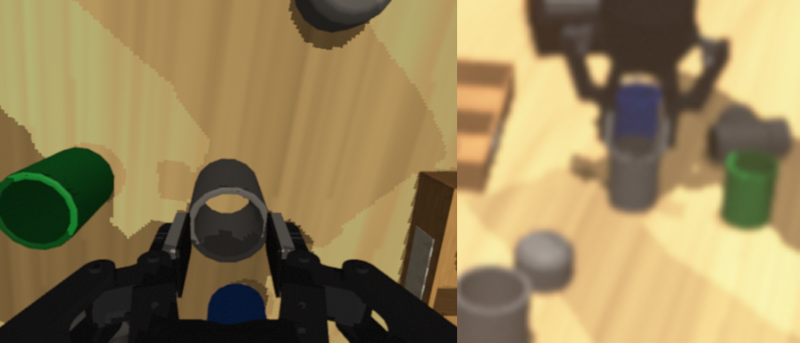

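```bash
python3 - <<'E'
from h import *
c=dict(np.load('pics/w2.npz'))
for z in (.053,.055):
  print(pt(c,257,250,z).round(4),pt(c,257,254,z).round(4), proj(c,[[.4214,-.183,z],[.40,-.183,z],[.443,-.183,z]]).round(0).tolist())
i=c['img'][:,:,::-1][180:330,160:360]
cv2.imwrite('pics/w2c.png',cv2.resize(i,None,fx=4,fy=4,interpolation=cv2.INTER_CUBIC))
E
```

```text
[ 0.4203 -0.1794  0.053 ] [ 0.4206 -0.1813  0.053 ] [[258.0, 258.0], [211.0, 251.0], [306.0, 264.0]]
[ 0.4201 -0.1783  0.055 ] [ 0.4204 -0.1803  0.055 ] [[258.0, 260.0], [210.0, 254.0], [306.0, 266.0]]
```

View pics/w2c.png

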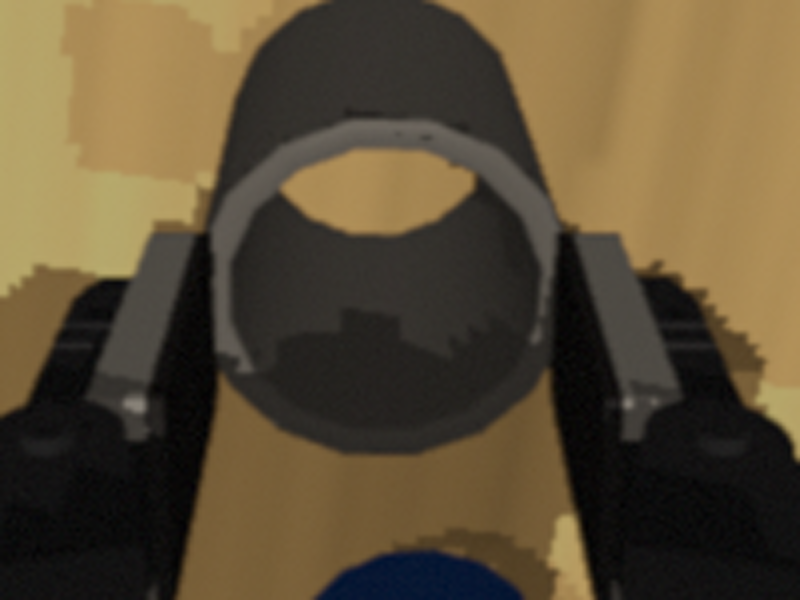

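The grip is sound: the ring is upright and centred between the pads at native pixel (256,251), about 3 mm off the centre line. Lift.

Call:
{"op": "send_rows", "data": {
  "deltas": [0,0,-0.06,0,0,0,-0.4,0,0,-0.16,0,0,0,-0.4,0,0,-0.28,0,0,0,-0.4,0,0,-0.4,0,0,0,-0.4,0,0,-0.5,0,0,0,-0.4,0,0,-0.55,0,0,0,-0.4,0,0,-0.55,0,0,0,-0.4]
}}

```text
t: 3.25
ee_pos: [0.422, -0.1829, 0.1283]
eef_rot: [179.8, 0.2, 98.2]
contact_force: [-0.3, 0.3, 0.0]
grip_width: 0.0381
finger_force: 60.2
```

```bash
python3 go.py .6191 -.2775 .126 98.6
```

```text
[-0.609  0.908  0.017] [ 0.002  0.003 -0.004]
```

Call:
{"op": "send_rows", "data": {
  "deltas": [-0.06,0.09,0,0,0,0,-0.4,-0.15,0.22,0,0,0,0,-0.4,-0.25,0.37,0,0,0,0,-0.4,-0.35,0.52,0,0,0,0,-0.4,-0.45,0.67,0,0,0,0,-0.4,-0.54,0.81,0,0,0,0,-0.4,-0.59,0.88,0,0,0,0,-0.4,-0.61,0.91,0,0,0,0,-0.4]
}}

```text
t: 3.92
ee_pos: [0.6193, -0.2771, 0.1222]
eef_rot: [-179.9, -0.1, 98.2]
contact_force: [0.8, -0.1, -1.2]
grip_width: 0.0376
finger_force: 60.3
```

```bash
python3 - <<'E'
from h import *
d=cap('top','t3');c=cap('wrist','w3');a=cv2.imread('pics/w3.png');b=cv2.imread('pics/t3.png')
b=cv2.resize(b[110:230,280:400],(384,384),interpolation=cv2.INTER_CUBIC)
cv2.imwrite('pics/w3b.png',cv2.resize(np.hstack([a,b]),(800,343)))
E
python3 go.py .6191 -.2775 .018 98.6
```

```text
[-0.007  0.004  0.523] [-0.001 -0.001 -0.004]
```

View pics/w3b.png

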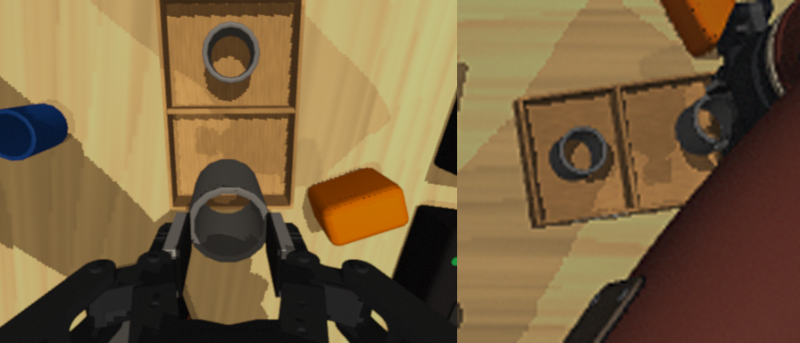

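The coupling is held over the empty cell, and the tray and its walls are clear. Lower, then open.

Call:
{"op": "send_rows", "data": {
  "deltas": [-0.005,0,0.08,0,0,0,-0.4,-0.005,0,0.2,0,0,0,-0.4,-0.005,0,0.32,0,0,0,-0.4,-0.005,0,0.42,0,0,0,-0.4,-0.005,0,0.47,0,0,0,-0.4,-0.005,0,0.495,0,0,0,-0.4,-0.005,0,0.51,0,0,0,-0.4,-0.005,0,0.51,0,0,0,-0.4]
}}

```text
t: 4.68
ee_pos: [0.6182, -0.2775, 0.0232]
eef_rot: [180.0, 0.0, 98.2]
contact_force: [0.2, -0.9, -0.3]
grip_width: 0.0381
finger_force: 60.3
```

Call:
{"op": "send_rows", "data": {
  "deltas": [0,0,0.01,0,0,0,-0.4,0,0,0.015,0,0,0,-0.4,0,0,0.015,0,0,0,-0.4]
}}

```text
t: 4.93
ee_pos: [0.6187, -0.2777, 0.0205]
eef_rot: [179.9, 0.1, 98.2]
contact_force: [0.0, -1.4, -0.2]
grip_width: 0.0375
finger_force: 60.7
```

Call:
{"op": "send_rows", "data": {
  "deltas": [0,0,0.01,0,0,0,-0.4,0,0,0.01,0,0,0,-0.4,0,0,0.015,0,0,0,-0.4,0,0,0.015,0,0,0,-0.4]
}}

```text
t: 5.27
ee_pos: [0.619, -0.2785, 0.0202]
eef_rot: [179.9, 0.2, 98.2]
contact_force: [-7.2, 0.8, 17.7]
grip_width: 0.0377
finger_force: 64.9
```

It is touching the floor at z = 0.020, as predicted. Ease up and release.

Call:
{"op": "send_rows", "data": {
  "deltas": [0,0,-0.01,0,0,0,-0.4,0,0,-0.01,0,0,0,-0.1,0,0,-0.01,0,0,0,0.2,0,0,-0.01,0,0,0,0.45,0,0,-0.01,0,0,0,0.45,0,0,-0.01,0,0,0,0.45]
}}

```text
t: 5.77
ee_pos: [0.618, -0.2772, 0.0182]
eef_rot: [-180.0, -0.0, 98.2]
contact_force: [0.4, 0.8, 0.3]
grip_width: 0.0622
finger_force: 0.0
```

Call:
{"op": "send_rows", "data": {
  "deltas": [0,0,-0.08,0,0,0,0.45,0,0,-0.2,0,0,0,0.45,0,0,-0.35,0,0,0,0.45,0,0,-0.5,0,0,0,0.45,0,0,-0.62,0,0,0,0.45,0,0,-0.68,0,0,0,1,0,0,-0.68,0,0,0,1]
}}

```text
t: 6.35
ee_pos: [0.6195, -0.2783, 0.1579]
eef_rot: [179.8, 0.2, 98.2]
contact_force: [0.2, 0.6, -0.1]
grip_width: 0.0836
finger_force: 0.0
```

```bash
python3 go.py .4715 .0497 .16 82
```

```text
[ 1.729 -0.498 -0.018] [0.003 0.002 0.18 ]
```

Call:
{"op": "send_rows", "data": {
  "deltas": [0.12,-0.035,0,0,0,0.02,1,0.28,-0.08,0,0,0,0.04,1,0.46,-0.13,0,0,0,0.07,1,0.64,-0.18,0,0,0,0.1,1,0.82,-0.24,0,0,0,0.13,1,1,-0.29,0,0,0,0.16,1]
}}

```text
t: 6.85
ee_pos: [0.5302, -0.0859, 0.152]
eef_rot: [-179.8, -0.0, 83.7]
contact_force: [-1.0, 1.3, 0.0]
grip_width: 0.0853
finger_force: 0.0
```

```bash
python3 go.py .4715 .0497 .16 82
```

```text
[ 0.642 -0.367 -0.038] [-0.002 -0.001  0.018]
```

Call:
{"op": "send_rows", "data": {
  "deltas": [0.13,-0.08,0,0,0,0.01,1,0.28,-0.16,0,0,0,0.018,1,0.43,-0.24,0,0,0,0.018,1,0.56,-0.32,0,0,0,0.018,1,0.62,-0.36,0,0,0,0.018,1,0.64,-0.367,0,0,0,0.018,1,0.64,-0.367,0,0,0,0.018,1]
}}

```text
t: 7.43
ee_pos: [0.4727, 0.0479, 0.1536]
eef_rot: [-179.9, 0.0, 82.3]
contact_force: [0.5, -0.7, -0.1]
grip_width: 0.0855
finger_force: 0.0
```

```bash
python3 - <<'E'
from h import *
c=cap('wrist','w4');i=cv2.imread('pics/w4.png'); p=proj(c,[.4715,.0497,.066])[0]; print(p)
cv2.drawMarker(i,tuple(p.astype(int).tolist()),(0,0,255),0,10,1)
cv2.imwrite('pics/w4b.png',i)
E
python3 go.py .4715 .0497 .023 82
```

```text
[255.26704429 179.67418022]
[ 0.012 -0.009  0.654] [-0.     0.     0.002]
```

View pics/w4b.png

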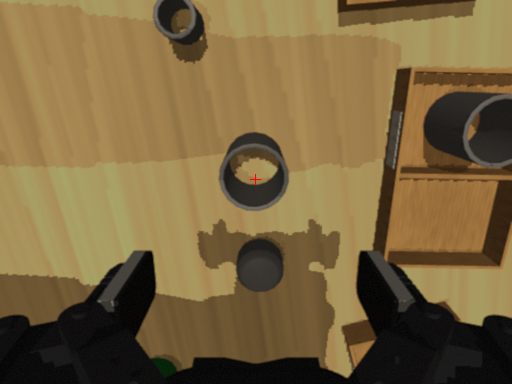

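The large ring is at (254,177) against a predicted (255,180), so y is about 2 mm higher. The cap is clear of the fingers. Descend and grip.

Call:
{"op": "send_rows", "data": {
  "deltas": [0.022,-0.008,0.1,0,0,0,1,0.022,-0.008,0.22,0,0,0,1,0.022,-0.008,0.36,0,0,0,1,0.022,-0.008,0.5,0,0,0,1,0.022,-0.008,0.6,0,0,0,1,0.022,-0.008,0.65,0,0,0,1,0.022,-0.008,0.65,0,0,0,0.5,0.022,-0.008,0.65,0,0,0,0.3]
}}

```text
t: 8.15
ee_pos: [0.4723, 0.0512, 0.0249]
eef_rot: [-180.0, 0.0, 82.1]
contact_force: [-0.6, -0.6, 0.1]
grip_width: 0.0641
finger_force: 0.0
```

Call:
{"op": "send_rows", "data": {
  "deltas": [0,0,0,0,0,0,0,0,0,0,0,0,0,-0.1,0,0,0,0,0,0,-0.1,0,0,0,0,0,0,-0.1]
}}

```text
t: 8.48
ee_pos: [0.4734, 0.0516, 0.0267]
eef_rot: [179.8, 0.0, 82.2]
contact_force: [-2.6, -0.5, 7.9]
grip_width: 0.0518
finger_force: 62.5
```

Call:
{"op": "send_rows", "data": {
  "deltas": [0,0,-0.06,0,0,0,-0.1,0,0,-0.16,0,0,0,-0.1,0,0,-0.28,0,0,0,-0.1,0,0,-0.4,0,0,0,-0.1,0,0,-0.5,0,0,0,-0.1,0,0,-0.55,0,0,0,-0.1,0,0,-0.55,0,0,0,-0.1]
}}

```text
t: 9.07
ee_pos: [0.4738, 0.0517, 0.138]
eef_rot: [179.7, 0.0, 82.2]
contact_force: [0.3, 0.5, -0.4]
grip_width: 0.0516
finger_force: 62.7
```

```bash
python3 go.py .6434 -.0295 .136 82
```

```text
[-0.287  0.895  0.014] [0.003 0.    0.002]
```

Call:
{"op": "send_rows", "data": {
  "deltas": [-0.03,0.09,0,0,0,0,-0.1,-0.07,0.22,0,0,0,0,-0.1,-0.12,0.37,0,0,0,0,-0.1,-0.17,0.52,0,0,0,0,-0.1,-0.22,0.67,0,0,0,0,-0.1,-0.26,0.81,0,0,0,0,-0.1,-0.28,0.88,0,0,0,0,-0.1,-0.287,0.895,0,0,0,0,-0.1]
}}

```text
t: 9.73
ee_pos: [0.6426, -0.0304, 0.1324]
eef_rot: [-179.9, -0.0, 82.1]
contact_force: [0.5, -0.8, -1.1]
grip_width: 0.0519
finger_force: 63.0
```

```bash
python3 - <<'E'
from h import *
d=cap('side','s5');c=cap('wrist','w5');a=cv2.imread('pics/w5.png');b=cv2.imread('pics/s5.png')
p=proj(d,[.64,0,.05])[0].astype(int)
b=cv2.resize(b[p[1]-64:p[1]+64,p[0]-64:p[0]+64],(384,384),interpolation=cv2.INTER_CUBIC)
cv2.imwrite('pics/w5b.png',cv2.resize(np.hstack([a,b]),(800,343)))
E
python3 go.py .6434 -.0295 .032 82
```

```text
[0.    0.013 0.506] [-0.001 -0.     0.002]
```

View pics/w5b.png

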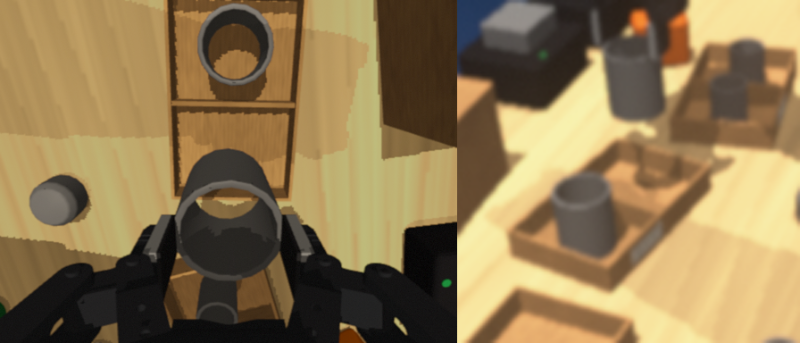

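The wrist view has the large coupling in line over its empty cell. The side view shows both medium couplings standing in their tray. Lower.

Call:
{"op": "send_rows", "data": {
  "deltas": [0,0.01,0.08,0,0,0,-0.1,0,0.01,0.2,0,0,0,-0.1,0,0.01,0.32,0,0,0,-0.1,0,0.01,0.42,0,0,0,-0.1,0,0.01,0.47,0,0,0,-0.1,0,0.01,0.5,0,0,0,-0.1,0,0.01,0.515,0,0,0,-0.1,0,0.01,0.515,0,0,0,-0.1]
}}

```text
t: 10.5
ee_pos: [0.6435, -0.0293, 0.0321]
eef_rot: [180.0, 0.0, 82.2]
contact_force: [0.5, 0.4, -0.4]
grip_width: 0.0521
finger_force: 63.0
```

Call:
{"op": "send_rows", "data": {
  "deltas": [0,0,0.01,0,0,0,-0.1,0,0,0.015,0,0,0,-0.1,0,0,0.02,0,0,0,-0.1,0,0,0.02,0,0,0,-0.1]
}}

```text
t: 10.83
ee_pos: [0.6445, -0.0297, 0.0298]
eef_rot: [179.9, 0.0, 82.2]
contact_force: [-2.9, 0.4, 7.4]
grip_width: 0.0515
finger_force: 64.2
```

Call:
{"op": "send_rows", "data": {
  "deltas": [0,0,0,0,0,0,0.2,0,0,0,0,0,0,0.4,0,0,0,0,0,0,0.6,0,0,0,0,0,0,0.6,0,0,0,0,0,0,0.6,0,0,0,0,0,0,0.6]
}}

```text
t: 11.33
ee_pos: [0.6436, -0.0295, 0.0277]
eef_rot: [180.0, 0.0, 82.2]
contact_force: [0.2, -0.0, -0.6]
grip_width: 0.0684
finger_force: 0.0
```

Call:
{"op": "send_rows", "data": {
  "deltas": [0,0,-0.08,0,0,0,0.6,0,0,-0.2,0,0,0,0.6,0,0,-0.35,0,0,0,0.6,0,0,-0.5,0,0,0,0.6,0,0,-0.6,0,0,0,0.6,0,0,-0.65,0,0,0,0.4,0,0,-0.65,0,0,0,0.4]
}}

```text
t: 11.92
ee_pos: [0.6449, -0.0298, 0.1603]
eef_rot: [179.8, 0.0, 82.2]
contact_force: [0.7, -0.2, -0.4]
grip_width: 0.06
finger_force: 0.0
```

```bash
python3 go.py .4298 .177 .15 86.9
```

```text
[ 0.878 -1.206  0.046] [ 0.002  0.    -0.052]
```

Call:
{"op": "send_rows", "data": {
  "deltas": [0.06,-0.08,0,0,0,-0.01,0.4,0.15,-0.2,0,0,0,-0.02,0.4,0.26,-0.36,0,0,0,-0.03,0.4,0.37,-0.51,0,0,0,-0.04,0.4,0.48,-0.66,0,0,0,-0.05,0.4,0.59,-0.81,0,0,0,-0.052,0.4,0.68,-0.93,0,0,0,-0.052,0.4,0.72,-0.99,0,0,0,-0.052,0.4]
}}

```text
t: 12.58
ee_pos: [0.4639, 0.1422, 0.1558]
eef_rot: [-179.8, -0.0, 87.0]
contact_force: [0.6, -1.1, -1.3]
grip_width: 0.0598
finger_force: 0.0
```

```bash
python3 go.py .4298 .177 .15 86.9
```

```text
[ 0.165 -0.179  0.029] [-0.002 -0.     0.001]
```

Call:
{"op": "send_rows", "data": {
  "deltas": [0.06,-0.06,0.02,0,0,0,0.4,0.12,-0.13,0.02,0,0,0,0.4,0.16,-0.175,0.02,0,0,0,0.4,0.165,-0.179,0.02,0,0,0,0.4,0.165,-0.179,0.02,0,0,0,0.4]
}}

```text
t: 13.0
ee_pos: [0.433, 0.1751, 0.1531]
eef_rot: [-180.0, 0.0, 86.9]
contact_force: [0.2, 0.2, 0.5]
grip_width: 0.0597
finger_force: 0.0
```

```bash
python3 - <<'E'
from h import *
c=cap('wrist','w6');i=cv2.imread('pics/w6.png'); p=proj(c,[.4298,.1758,.044])[0]; print(p)
cv2.drawMarker(i,tuple(p.astype(int).tolist()),(0,0,255),0,10,1)
cv2.imwrite('pics/w6b.png',i)
E
python3 go.py .4298 .177 .012 86.9
```

```text
[253.15543484 174.10529153]
[ 0.011 -0.018  0.706] [-0.  0. -0.]
```

View pics/w6b.png

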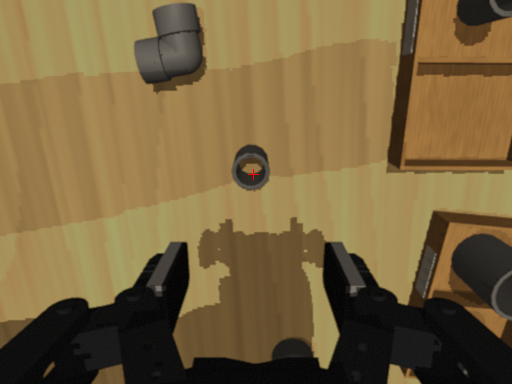

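The small ring is at (251,170) against a predicted (253,174), so about 3 mm in +y. The elbow is well clear. Descend and grip.

Call:
{"op": "send_rows", "data": {
  "deltas": [0.02,-0.022,0.12,0,0,0,0.4,0.02,-0.022,0.26,0,0,0,0.4,0.02,-0.022,0.4,0,0,0,0.4,0.02,-0.022,0.54,0,0,0,0.4,0.02,-0.022,0.65,0,0,0,0.4,0.02,-0.022,0.7,0,0,0,0.4,0.02,-0.022,0.7,0,0,0,0.2,0.02,-0.022,0.7,0,0,0,0]
}}

```text
t: 13.72
ee_pos: [0.4293, 0.1788, 0.0141]
eef_rot: [-180.0, 0.0, 86.8]
contact_force: [0.5, -0.2, 0.2]
grip_width: 0.0431
finger_force: 0.0
```

Call:
{"op": "send_rows", "data": {
  "deltas": [0,0,0,0,0,0,-0.2,0,0,0,0,0,0,-0.4,0,0,0,0,0,0,-0.6,0,0,0,0,0,0,-0.6,0,0,0,0,0,0,-0.6]
}}

```text
t: 14.13
ee_pos: [0.4292, 0.1793, 0.0142]
eef_rot: [179.9, -0.0, 86.9]
contact_force: [-0.3, 0.2, 0.7]
grip_width: 0.0172
finger_force: 0.0
```

The fingers closed to 17 mm with no force, so the coupling isn't in the grip. Look.

```bash
python3 - <<'E'
from h import *
s=status.sense();print(s['grip_width'],s['finger_force'])
c=cap('wrist','w7');d=cap('side','s7'); a=cv2.imread('pics/w7.png')
b=cv2.imread('pics/s7.png');p=proj(d,[.43,.18,.03])[0].astype(int);print(p)
b=cv2.resize(b[p[1]-50:p[1]+50,p[0]-50:p[0]+50],(384,384),interpolation=cv2.INTER_CUBIC)
cv2.imwrite('pics/w7b.png',cv2.resize(np.hstack([a,b]),(800,343)))
E
```

```text
0.017233085157303478 0.0
[254 250]
```

View pics/w7b.png

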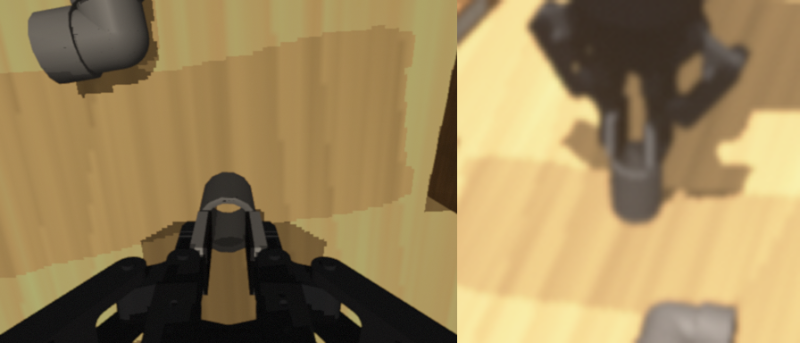

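```bash
python3 - <<'E'
from h import *
c=dict(np.load('pics/w7.npz'))
i=c['img'][:,:,::-1][180:330,160:360]
cv2.imwrite('pics/w7c.png',cv2.resize(i,None,fx=4,fy=4,interpolation=cv2.INTER_CUBIC))
print(proj(c,[[.4292,.1793,.044],[.4122,.1793,.044],[.4457,.1793,.044]]).round(0).tolist())
E
```

```text
[[258.0, 251.0], [221.0, 253.0], [293.0, 249.0]]
```

View pics/w7c.png

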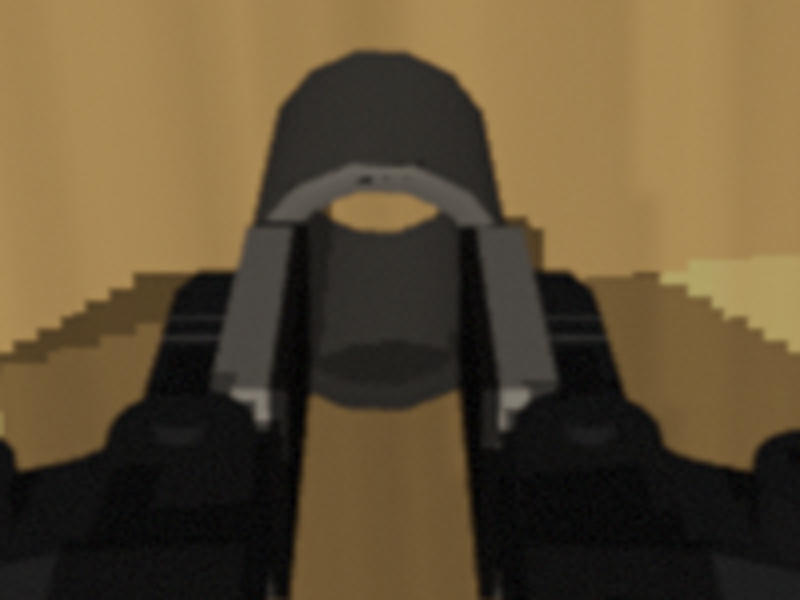

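The pads have gone through the thin tube wall: the earlier grips also closed 4 to 5 mm under the diameter. Both show a soft contact. I'll open, then close again in small steps so the squeeze is limited.

Call:
{"op": "send_rows", "data": {
  "deltas": [0,0,0,0,0,0,-0.4,0,0,0,0,0,0,-0.2,0,0,0,0,0,0,0,0,0,0,0,0,0,0.1,0,0,0,0,0,0,0.1,0,0,0,0,0,0,0.1]
}}

```text
t: 14.73
ee_pos: [0.4288, 0.1792, 0.0137]
eef_rot: [-180.0, 0.0, 86.9]
contact_force: [-1.1, 0.3, -0.1]
grip_width: 0.0467
finger_force: 0.0
```

Call:
{"op": "send_rows", "data": {
  "deltas": [0,0,0,0,0,0,-0.1,0,0,0,0,0,0,-0.2,0,0,0,0,0,0,-0.25,0,0,0,0,0,0,-0.25,0,0,0,0,0,0,-0.25]
}}

```text
t: 15.15
ee_pos: [0.4288, 0.1792, 0.0137]
eef_rot: [180.0, 0.0, 86.9]
contact_force: [1.1, 0.8, 0.2]
grip_width: 0.0319
finger_force: 0.0
```

Call:
{"op": "send_rows", "data": {
  "deltas": [0,0,0,0,0,0,-0.28,0,0,0,0,0,0,-0.28,0,0,0,0,0,0,-0.28]
}}

```text
t: 15.4
ee_pos: [0.4289, 0.1792, 0.0137]
eef_rot: [180.0, 0.0, 86.9]
contact_force: [-0.4, -0.3, 0.5]
grip_width: 0.031
finger_force: 0.0
```

Call:
{"op": "send_rows", "data": {
  "deltas": [0,0,0,0,0,0,-0.32,0,0,0,0,0,0,-0.32,0,0,0,0,0,0,-0.32]
}}

```text
t: 15.65
ee_pos: [0.4289, 0.1792, 0.0137]
eef_rot: [180.0, 0.0, 86.9]
contact_force: [-0.2, 0.9, -0.3]
grip_width: 0.029
finger_force: 0.0
```

Call:
{"op": "send_rows", "data": {
  "deltas": [0,0,0,0,0,0,-0.36,0,0,0,0,0,0,-0.36,0,0,0,0,0,0,-0.36]
}}

```text
t: 15.9
ee_pos: [0.4288, 0.1792, 0.0137]
eef_rot: [180.0, 0.0, 86.9]
contact_force: [0.0, 0.4, -0.1]
grip_width: 0.0271
finger_force: 0.0
```

Call:
{"op": "send_rows", "data": {
  "deltas": [0,0,0,0,0,0,-0.42,0,0,0,0,0,0,-0.42,0,0,0,0,0,0,-0.42]
}}

```text
t: 16.15
ee_pos: [0.4289, 0.1792, 0.0137]
eef_rot: [180.0, 0.0, 86.9]
contact_force: [0.6, 0.1, -0.9]
grip_width: 0.0246
finger_force: 0.0
```

Call:
{"op": "send_rows", "data": {
  "deltas": [0,0,0,0,0,0,-0.5,0,0,0,0,0,0,-0.5,0,0,0,0,0,0,-0.5]
}}

```text
t: 16.4
ee_pos: [0.4288, 0.1792, 0.0137]
eef_rot: [180.0, 0.0, 86.9]
contact_force: [-0.4, 1.0, 0.2]
grip_width: 0.0214
finger_force: 0.0
```

```bash
python3 - <<'E'
from h import *
c=cap('wrist','w8')
i=c['img'][:,:,::-1][180:330,160:360]
cv2.imwrite('pics/w8c.png',cv2.resize(i,None,fx=4,fy=4,interpolation=cv2.INTER_CUBIC))
a=dict(np.load('pics/w7.npz'))['img'];print(np.abs(a.astype(int)-c['img'])[180:240,220:290].mean())
E
```

```text
3.913730158730159
```

```bash
python3 - <<'E'
from h import *
c=dict(np.load('pics/w7.npz'))
for z in (.014,.02,.03,.04,.045,.05,.06,.07):
    print(z,((proj(c,[[.4292-.0086,.1903,z],[.4292+.0086,.1903,z],[.4292-.0086,.1683,z]])-[160,180])*4).round().tolist())
c=dict(np.load('pics/w2.npz'))
print('med: seen crop pad ends ~ (210,233),(557,233)')
R=Ro.from_euler('z',98.2-90,degrees=True).as_matrix()
for z in (.015,.025,.035,.045,.05,.06):
    P=np.array([[-.019,.011,0],[.019,.011,0]])@R.T+[.4214,-.183,z]
    print(z,((proj(c,P)-[160,180])*4).round().tolist())
E
```

```text
0.014 [[322.0, 109.0], [449.0, 103.0], [332.0, 258.0]]
0.02 [[320.0, 125.0], [451.0, 119.0], [331.0, 277.0]]
0.03 [[316.0, 154.0], [455.0, 147.0], [328.0, 313.0]]
0.04 [[313.0, 186.0], [460.0, 179.0], [325.0, 353.0]]
0.045 [[310.0, 204.0], [462.0, 196.0], [324.0, 375.0]]
0.05 [[308.0, 223.0], [465.0, 215.0], [322.0, 398.0]]
0.06 [[303.0, 264.0], [470.0, 255.0], [318.0, 449.0]]
0.07 [[298.0, 311.0], [477.0, 302.0], [314.0, 506.0]]
med: seen crop pad ends ~ (210,233),(557,233)
0.015 [[251.0, 102.0], [530.0, 102.0]]
0.025 [[244.0, 129.0], [538.0, 128.0]]
0.035 [[236.0, 158.0], [547.0, 158.0]]
0.045 [[228.0, 191.0], [557.0, 191.0]]
0.05 [[223.0, 209.0], [563.0, 209.0]]
0.06 [[213.0, 249.0], [575.0, 249.0]]
```

View pics/w8c.png

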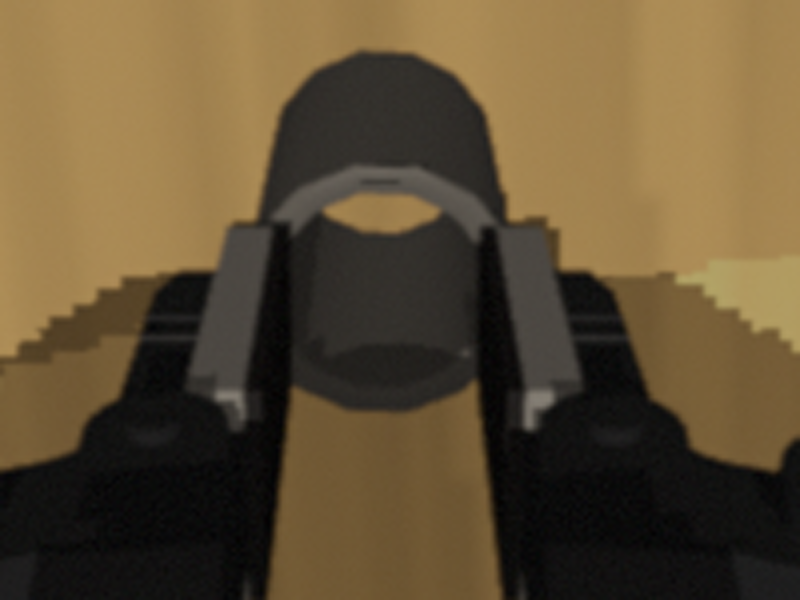

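Projecting the finger ends shows the tips really sit at about z = 0.05, at or above the small tube's 44 mm rim, so the pads are closing over it. The medium and large were gripped near their rims. I'll open, lower in safe steps watching the force, and close again.

Call:
{"op": "send_rows", "data": {
  "deltas": [0,0,0,0,0,0,-0.2,0,0,0,0,0,0,0.1,0,0,0,0,0,0,0.2,0,0,0,0,0,0,0.2,0,0,0.02,0,0,0,0.2,0,0,0.04,0,0,0,0.2,0,0,0.05,0,0,0,0.2,0,0,0.05,0,0,0,0.2]
}}

```text
t: 17.12
ee_pos: [0.4282, 0.1792, 0.0028]
eef_rot: [-179.9, 0.0, 86.9]
contact_force: [0.0, -0.3, -0.9]
grip_width: 0.0512
finger_force: 0.0
```

Call:
{"op": "send_rows", "data": {
  "deltas": [0,0,0,0,0,0,0,0,0,0,0,0,0,-0.2,0,0,0,0,0,0,-0.4,0,0,0,0,0,0,-0.4,0,0,0,0,0,0,-0.4,0,0,0,0,0,0,-0.4]
}}

```text
t: 17.62
ee_pos: [0.4292, 0.1793, 0.0042]
eef_rot: [180.0, 0.0, 86.9]
contact_force: [-1.2, -1.7, 6.2]
grip_width: 0.0291
finger_force: 59.3
```

Gripped now: 29 mm at 59 N, with the same offset as the others. Lift.

Call:
{"op": "send_rows", "data": {
  "deltas": [0,0,-0.04,0,0,0,-0.4,0,0,-0.1,0,0,0,-0.4,0,0,-0.2,0,0,0,-0.4,0,0,-0.3,0,0,0,-0.4,0,0,-0.4,0,0,0,-0.4,0,0,-0.48,0,0,0,-0.4,0,0,-0.52,0,0,0,-0.4,0,0,-0.52,0,0,0,-0.4]
}}

```text
t: 18.28
ee_pos: [0.4302, 0.1794, 0.1102]
eef_rot: [179.8, -0.0, 86.9]
contact_force: [0.1, -0.3, -0.2]
grip_width: 0.0292
finger_force: 59.3
```

```bash
python3 go.py .6183 .2093 .108 86.9
```

```text
[0.2   0.931 0.015] [ 0.002 -0.    -0.   ]
```

Call:
{"op": "send_rows", "data": {
  "deltas": [0.01,0.06,0,0,0,0,-0.4,0.04,0.17,0,0,0,0,-0.4,0.07,0.31,0,0,0,0,-0.4,0.1,0.46,0,0,0,0,-0.4,0.13,0.61,0,0,0,0,-0.4,0.16,0.76,0,0,0,0,-0.4,0.19,0.88,0,0,0,0,-0.4,0.2,0.93,0,0,0,0,-0.4]
}}

```text
t: 18.95
ee_pos: [0.6186, 0.209, 0.1055]
eef_rot: [-179.9, 0.0, 86.8]
contact_force: [0.4, 0.3, -0.5]
grip_width: 0.0291
finger_force: 59.4
```

Call:
{"op": "send_rows", "data": {
  "deltas": [0,0,0,0,0,0,-0.4,0,0,0,0,0,0,-0.4]
}}

```text
t: 19.12
ee_pos: [0.616, 0.2089, 0.1062]
eef_rot: [-179.9, 0.0, 86.9]
contact_force: [-0.0, -1.0, -0.2]
grip_width: 0.0292
finger_force: 59.4
```

```bash
python3 - <<'E'
from h import *
c=cap('wrist','w9');d=cap('side','s9');a=c['img'][:,:,::-1];b=d['img'][:,:,::-1]
cv2.imwrite('pics/w9b.png',cv2.resize(np.hstack([a,b]),(800,300)))
E
python3 go.py .6183 .2093 .0082 86.9
```

```text
[0.002 0.014 0.494] [-0.001  0.    -0.   ]
```

View pics/w9b.png

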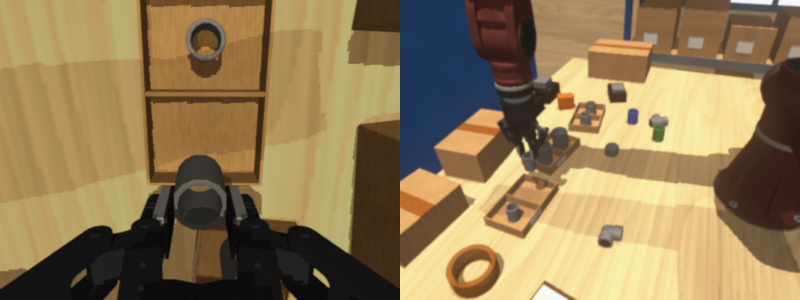

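The small coupling is upright over its empty cell, and the large and medium pairs stand in their trays. Lower.

Call:
{"op": "send_rows", "data": {
  "deltas": [0,0.01,0.08,0,0,0,-0.4,0,0.01,0.2,0,0,0,-0.4,0,0.01,0.32,0,0,0,-0.4,0,0.01,0.41,0,0,0,-0.4,0,0.01,0.46,0,0,0,-0.4,0,0.01,0.485,0,0,0,-0.4,0,0.01,0.495,0,0,0,-0.4,0,0.01,0.495,0,0,0,-0.4]
}}

```text
t: 19.88
ee_pos: [0.6189, 0.209, 0.0094]
eef_rot: [180.0, -0.0, 86.9]
contact_force: [-0.5, -0.9, 0.5]
grip_width: 0.0292
finger_force: 59.4
```

Call:
{"op": "send_rows", "data": {
  "deltas": [0,0,0.01,0,0,0,-0.4,0,0,0.01,0,0,0,-0.4,0,0,0.01,0,0,0,-0.4]
}}

```text
t: 20.13
ee_pos: [0.6193, 0.209, 0.0075]
eef_rot: [179.9, -0.0, 86.9]
contact_force: [0.1, -0.5, -0.5]
grip_width: 0.0293
finger_force: 59.4
```

Call:
{"op": "send_rows", "data": {
  "deltas": [0,0,0.008,0,0,0,-0.4,0,0,0.01,0,0,0,-0.4,0,0,0.01,0,0,0,-0.4]
}}

```text
t: 20.38
ee_pos: [0.6195, 0.2091, 0.0071]
eef_rot: [179.9, -0.0, 86.9]
contact_force: [-5.5, -1.4, 13.5]
grip_width: 0.0294
finger_force: 60.9
```

It's on the floor. Release and retreat.

Call:
{"op": "send_rows", "data": {
  "deltas": [0,0,-0.006,0,0,0,-0.4,0,0,-0.006,0,0,0,-0.2,0,0,-0.006,0,0,0,0,0,0,-0.006,0,0,0,0.2,0,0,-0.006,0,0,0,0.2,0,0,-0.006,0,0,0,0.2]
}}

```text
t: 20.88
ee_pos: [0.6186, 0.2089, 0.0056]
eef_rot: [-180.0, 0.0, 86.9]
contact_force: [0.2, 0.5, 0.2]
grip_width: 0.0514
finger_force: 0.0
```

Call:
{"op": "send_rows", "data": {
  "deltas": [0,0,-0.08,0,0,0,0.2,0,0,-0.2,0,0,0,0.2,0,0,-0.35,0,0,0,0.2,0,0,-0.5,0,0,0,0.2,0,0,-0.65,0,0,0,0.2,0,0,-0.75,0,0,0,0.2,0,0,-0.8,0,0,0,0.2,0,0,-0.8,0,0,0,0.2]
}}

```text
t: 21.55
ee_pos: [0.6201, 0.2091, 0.1684]
eef_rot: [179.8, -0.0, 86.9]
contact_force: [-0.2, -0.2, 0.5]
grip_width: 0.0511
finger_force: 0.0
```

Call:
{"op": "send_rows", "data": {
  "deltas": [0.08,-0.08,0,0,0,0,0.2,0.2,-0.2,0,0,0,0,0.2,0.33,-0.33,0,0,0,0,0.2,0.46,-0.46,0,0,0,0,0.2,0.59,-0.55,0,0,0,0,0.2,0.68,-0.6,0,0,0,0,0.2,0.7,-0.6,0,0,0,0,0.2,0.7,-0.6,0,0,0,0,0.2]
}}

```text
t: 22.22
ee_pos: [0.5054, 0.3561, 0.1638]
eef_rot: [-179.9, 0.1, 87.0]
contact_force: [-0.3, -0.7, -0.2]
grip_width: 0.0513
finger_force: 0.0
```

```bash
python3 - <<'E'
from h import *
d=cap('side','s10');t=cap('top','t10')
a=cv2.resize(t['img'][100:310,90:400,::-1],(400,271));b=cv2.resize(d['img'][100:310,90:400,::-1],(400,271))
cv2.imwrite('pics/f.png',cv2.resize(np.hstack([a,b]),(800,271)))
print(status.sense()['ee_pos'])
E
```

```text
[0.50653711 0.35451609 0.16441686]
```

View pics/f.png

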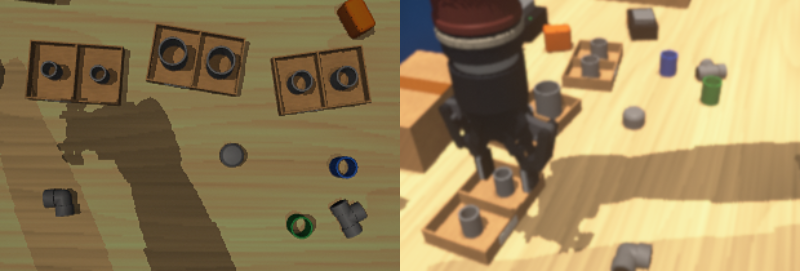

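All three trays now hold two matching upright couplings each: crop pixels (53,70)/(100,73) small, (174,53)/(220,61) large, (300,83)/(344,77) medium. The elbow, tee and cap haven't moved, and the arm is clear.

```bash
python3 -c "
from workcell import workorder
print(workorder.hand_in())"
```

```text
the job is handed in; nothing more can be done
None
```

The small, medium and large couplings each stand upright in the empty cell of their matching tray, the elbow, tee and cap were left untouched, and the job was handed in at about 22 s.

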